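Light the marked spot under the needle with a sprung mirror lid

TASK

Slide the slide carrier flat along the bench, without lifting it, until its red dot lies right under the tip of the fixed needle, and let go of it there. Then take the red bar of the lamp box's sprung lid, raise the lid clearly past its balance point (46 degrees open) but do not let it swing up to its stop, and ease it back to about 10 degrees below the balance point (beside the green part of the scale), where its mirror lights the dot. Finish while still holding the lid steady there with the fingers, and leave the carrier and the other small things on the bench where they stand.

Things in the scene. Friction and masses are not known exactly. Their poses are not given: they have to be found in the camera images.
- station: White lamp box, 140 x 160 x 80 mm, open on top under its lid, and to its right a needle post on a foot, one unit fixed to the bench; place and yaw (up to 7 degrees) differ each time. Origin: centre of the box's underside; x away from the robot, y left, z up. Hinge line of the lid: along x at y = +80, z = 88 mm. Needle at x = -70, y = -210 mm.
- needle_post (a point): Top of the needle post's collar, 107 mm above the bench, 110 mm behind the needle; post 14 mm thick, collar 22 mm. A 10 mm rod runs level from it toward the robot, 95 mm up, and ends over the needle in an 18 mm thick chuck, from which the needle hangs.
- scale_mark (a point): Red mark on the thin fixed scale rod beside the lid's near edge; the rod, 6 mm thick, is an arc of 130 mm radius about the hinge line, 6 mm in front of the box's near face. The red mark shows the balance point, 46 degrees of opening; a thicker green part shows 30 to 41.5 degrees.
- needle_tip (a point): Tip of the fixed needle, pointing straight down, 19 mm above the bench.
- lid (a joint): Opening in rad of the white sprung lid (138 x 156 x 7 mm, mirror below): 0 shut and level, grows as its right edge rises, stop at 1.35. Balance point 0.80 rad, always: below it the lid falls shut, above it it rises to the stop by itself; under 2 N at the bar. Clearly past is 0.86 or more; keep under 1.2; hold at about 0.625 (0.525 to 0.725).
- lid_hinge (a point): Middle of the lid's hinge line, along the left edge of the box, 88 mm above the bench; the line is parallel to the station's x axis.
- lid_bar (a point): Middle of the round red bar on the lid's right edge: 12 mm thick, parallel to the hinge line and 200 mm from it, level with it when shut (88 mm up), 88 mm clear between its stalks, 34 mm free between bar and lid. Pinch it from above; it can turn between the fingers as it moves on its circle about the hinge line, up and to the left. Axes: the lid's.
- carrier: Loose slide carrier, about 0.15 kg: grey plate 131 x 44 x 8 mm, a glass slide on it (top at 12 mm), an upright blue grip lug 26 mm along x, 12 mm along y, top 49 mm up. Origin: underside, below the lug's middle; x along the plate from lug to slide; plate from x = -25 to +106 mm. The slide passes under the needle with 6 mm to spare, the lug does not.
- dot (a point): Centre of the red dot (12 mm across) on the slide, on the carrier's x axis 70 mm from the lug's middle, 12.6 mm above the bench.
- oil_bottle: Brown dropper bottle, 30 x 30 x 68 mm, origin at its underside; stays where it is.
- objective_case: Screw-top case, cream below and black above, 36 mm round, 59 mm tall, origin at its underside; stays where it is.
- coverslips: White carton, 35 x 63 x 18 mm, origin at its underside; stays where it is.
- blue_filter: Blue glass disc in a black ring, 33 mm round, 9 mm tall, origin at its underside; stays where it is.
Things that resemble listed ones, but are neither listed nor needed, are in the scene too. There is more than one size of the carrier; the one meant has the size given above.

How it is judged:
By the outcome, as a careful person would: the job done as asked, in the order asked, and still so for the second after the job is handed in, while the arm keeps its last pose, push and grip.
It also fails if it takes over 61 s, if anything falls off the work surface, if the arm or the gripper's body presses on something with over 40 N, if the wrist force passes 120 N, or if a joint passes its speed limit or range.

ROBOT

A 7-joint arm with a two-finger parallel gripper is mounted at the origin on a cart in front of the work surface, level with it; the furniture and walls round the work are solid. World frame = base frame: x ahead of the robot, y to its left, z up, the work surface at z = 0. Lengths are in mm, angles in rad, forces in N, time in s.
With the tool pointing down it reaches from about 400 to 925 mm from the base axis. Payload 4.1 kg.
Tool frame: the origin (TCP) lies on the centre line of the jaws, within the pads' length; the fingertips stand 17 mm ahead of it and the grasp point (between the pads) lies 2 mm behind it (r.tip_extent is the distance from the TCP to the fingertips, in mm); x points along the fingers, y is the direction in which the jaws open and shut, and the axes are right-handed (so a half turn about x gives the same grasp; the last joint's range is limited). The gripper opens to 85 mm and grips with 20 to 120 N. Pads are 22 mm wide; open, the fingers measure 114 mm over their backs; the gripper's body (76 mm by 85 mm) begins 54 mm behind the grasp point. The pads swing forward as they close: fully open they stand 13 mm farther back than shut.
Start: joints at [-1.334, 0.398, 0.045, 1.537, -0.019, 1.207, -0.051], TCP at [214.17, 613.736, 248.347] pointing down, gripper open.
Joint ranges: [-2.82, 2.82], [-0.49, 2.23], [-1.37, 1.46], [0, 2.46], [-1.36, 4.5], [0.23, 2], [-2.94, 2.94]. Speed limits (rad/s): [2.57, 2.57, 3.14, 3.14, 3.14, 3.14, 3.14].

INTERFACE

Orientations are given as a unit quaternion [x, y, z, w].
In Python, from plant import r gives the robot as it stands.
- The arm moves only by the shell command python3 -m inch 'ROWS'. ROWS is JSON, a list of rows, each an object with "claw": the finger opening in mm, from 0 to 85.4; "xyz": the shift along the tool's x, y, z in mm, a list of three; "twist": the turn, a rotation vector about the tool's x, y, z in rad, a list of three. A call has 1 to 12 rows; each row is the pose to reach, as a shift and turn from the pose measured when the call began, along the tool's axes at that moment; what a row does not reach only later rows make up. A row lasts 1/8 s, in which the tool goes at most 62.5 mm and 10.7 degrees, less where a joint would pass 70% of its speed; a pose out of reach is approached as far as the arm can. A call with a gripper value outside its range is refused whole. The fingers move at their own pace and stop on an object; the grip force is fixed at half the most. Time passes only in rows, so rows that repeat a pose let the fingers close. It gives the time, the measured TCP pose, the force and the opening at its end, in the units of the state.
- r.get_obs(): the state, without advancing time (a new reading comes with each control period).
- r.snapshot(name): name is "scene" or "top" or "wrist"; returns the picture (400x640x3 uint8, blue, green, red); there is no depth.
- r.get_calibration(name): a dict with "camera_matrix" (3x3 intrinsics, pixels), "D" ([k1, k2, p1, p2, k3] as OpenCV has them; the pictures are not rectified), "position" and "rotation" of the camera in the world. Camera axes: x right, y down, z forward; pixel columns grow to the right and rows downward; lengths in mm; the calibration is good to about 2 mm. A picture is of the moment at which its call begins: read the wrist's pose just before it. get_calibration takes no time and is no camera call; for the wrist camera it gives the pose at the moment of the call.
- r.job_done(): hands the job in, once; it reports no verdict.
The state is a dict: "time": time; "qpos": joint angles; "joint_vel": joint speeds; "joint_torque": joint torques, N m; "tcp_pos": TCP position; "eef_rot": TCP orientation; "force": force on the tool from outside, world axes, zero at the start; "ft_torque": the same for the moment, N m; "finger_gap": opening from 0.0 (shut) to 1.0 (fully open).
Only numpy, scipy, OpenCV 4.12 (cv2) and the standard library are available. Lean on these libraries where they do the work, as an engineer would, in place of code of your own. Each camera call takes 0.05 s, during which the arm holds its last target.

## Working session

There is one attempt and no reset: what is moved stays moved. The work goes in short steps, Python scripts to look and compute and a shell command to move; the robot and the scene stay as the last step left them, time stands still between calls to the robot, and variables do not carry over. Pictures are saved under pics/ and viewed, and the job is handed in when it is done.

```bash
ls; mkdir -p pics
python3 - <<'E'
from plant import r
import cv2
o=r.get_obs(); print({k:o[k] for k in o})
for n in("scene","top","wrist"):
    c=r.get_calibration(n); print(n,c)
    cv2.imwrite(f"pics/{n}0.png",r.snapshot(n))
print(r.tip_extent)
E
```

```text
pics
{'time': 0.0, 'qpos': array([-1.33395709,  0.39920208,  0.04503691,  1.53787611, -0.01869846,
        1.20688839, -0.05071094]), 'joint_vel': array([-9.18569419e-06,  1.22707291e-03, -1.02570879e-03, -6.15765655e-04,
        1.52631770e-04, -1.07334765e-03, -2.34671209e-04]), 'joint_torque': array([-4.70711038e-04, -4.75108051e+01,  1.36456467e+00, -2.54224473e+01,
        1.14706406e-02,  9.42902727e-03,  7.42802172e-06]), 'tcp_pos': array([213.99793995, 613.13130049, 247.25870669]), 'eef_rot': array([ 0.11745828,  0.69723344, -0.11883238,  0.69709967]), 'force': array([-0.6567011 ,  0.37540133,  0.22909279]), 'ft_torque': array([-0.02342265,  0.00869106, -0.02830672]), 'finger_gap': 1.0002745083767381}
scene {'camera_matrix': array([[429.73729743,   0.        , 316.4546895 ],
       [  0.        , 429.73729743, 200.35366852],
       [  0.        ,   0.        ,   1.        ]]), 'D': array([-0.06589073,  0.        ,  0.        ,  0.        ,  0.        ]), 'position': array([-655.78134698,  118.35853786, 1096.7394262 ]), 'rotation': array([ 0.65537621, -0.62322164,  0.28854705, -0.31435236])}
top {'camera_matrix': array([[427.58133186,   0.        , 316.88744841],
       [  0.        , 427.58133186, 193.70026253],
       [  0.        ,   0.        ,   1.        ]]), 'D': array([0.01274521, 0.        , 0.        , 0.        , 0.        ]), 'position': array([  97.08888265,  319.23557378, 1683.27711921]), 'rotation': array([-0.57458677,  0.80668191, -0.11034722,  0.08329366])}
wrist {'camera_matrix': array([[289.97004445,   0.        , 315.15581392],
       [  0.        , 289.97004445, 197.83359039],
       [  0.        ,   0.        ,   1.        ]]), 'D': array([-0.0082664,  0.       ,  0.       ,  0.       ,  0.       ]), 'position': array([138.83551865, 640.78570645, 372.43921526]), 'rotation': array([0.80547041, 0.57166321, 0.08999295, 0.12774918])}
17.0
```

View pics/scene0.png

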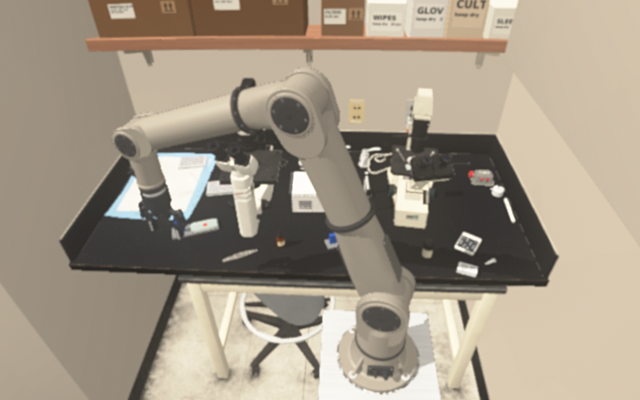

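View pics/top0.png

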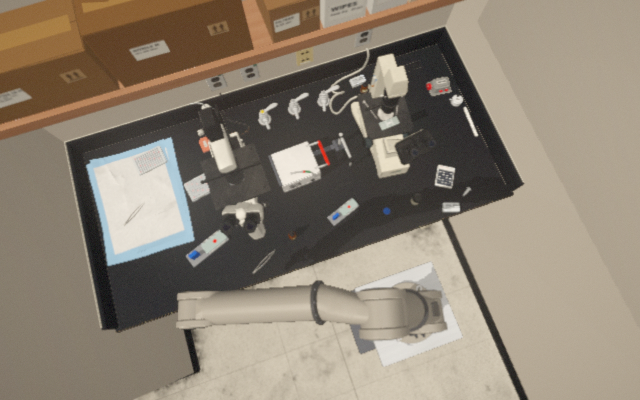

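View pics/wrist0.png

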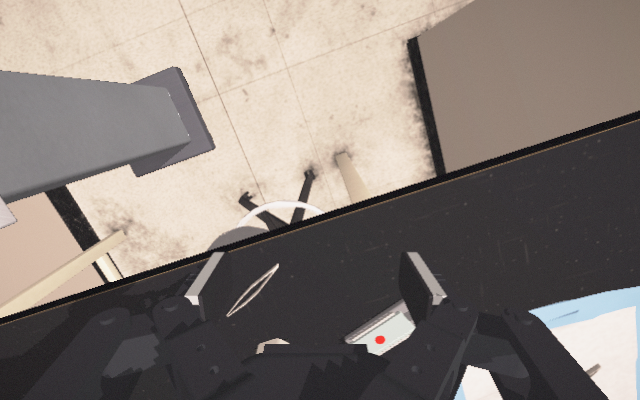

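```bash
cat > h.py <<'E'
import numpy as np, cv2
from scipy.spatial.transform import Rotation as R
from plant import r
def ray(n,uv,cal=None):
    c=cal or r.get_calibration(n)
    p=cv2.undistortPoints(np.array(uv,float).reshape(-1,1,2),c["camera_matrix"],c["D"]).reshape(-1,2)
    d=np.c_[p,np.ones(len(p))]@R.from_quat(c["rotation"]).as_matrix().T
    return np.array(c["position"]),d
def plane(n,uv,z,cal=None):
    o,d=ray(n,uv,cal); return o+d*((z-o[2])/d[:,2])[:,None]
def proj(n,P,cal=None):
    c=cal or r.get_calibration(n)
    M=R.from_quat(c["rotation"]).as_matrix()
    X=(np.array(P,float).reshape(-1,3)-c["position"])@M
    return cv2.projectPoints(X,np.zeros(3),np.zeros(3),c["camera_matrix"],c["D"])[0].reshape(-1,2)
E
python3 - <<'E'
import cv2
im=cv2.imread("pics/top0.png")
cv2.imwrite("pics/t1.png",cv2.resize(im[125:225,260:410],None,fx=5.3,fy=5.3,interpolation=cv2.INTER_CUBIC))
cv2.imwrite("pics/t2.png",cv2.resize(im[180:280,170:320],None,fx=5.3,fy=5.3,interpolation=cv2.INTER_CUBIC))
im=cv2.imread("pics/scene0.png")
cv2.imwrite("pics/s1.png",cv2.resize(im[130:270,170:370],None,fx=4,fy=4,interpolation=cv2.INTER_CUBIC))
from h import *
print(plane("top",[(343,212),(207,248),(300,165),(322,153)],0).round())
E
```

```text
[[447. 101.   0.]
 [486. 658.   0.]
 [695. 201.   0.]
 [715.  97.   0.]]
```

View pics/t1.png

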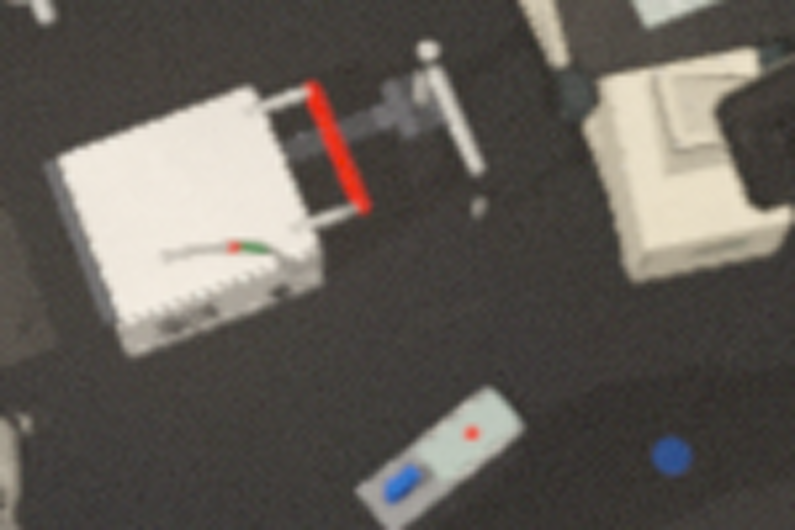

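View pics/t2.png

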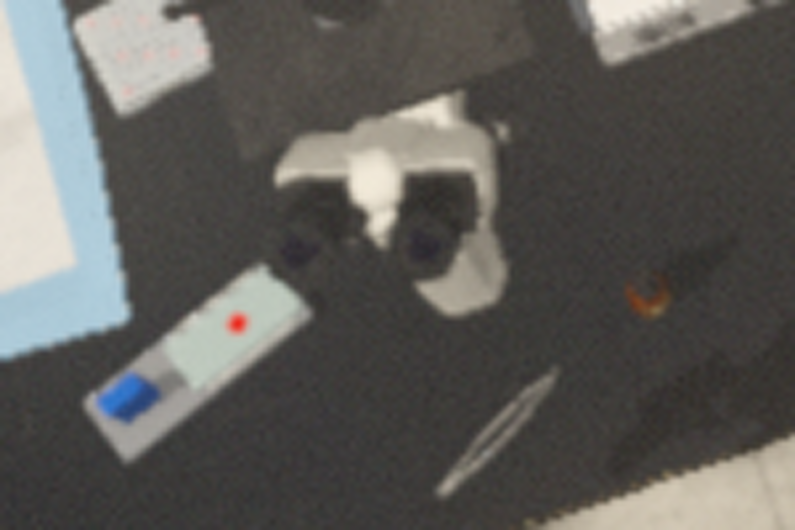

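View pics/s1.png

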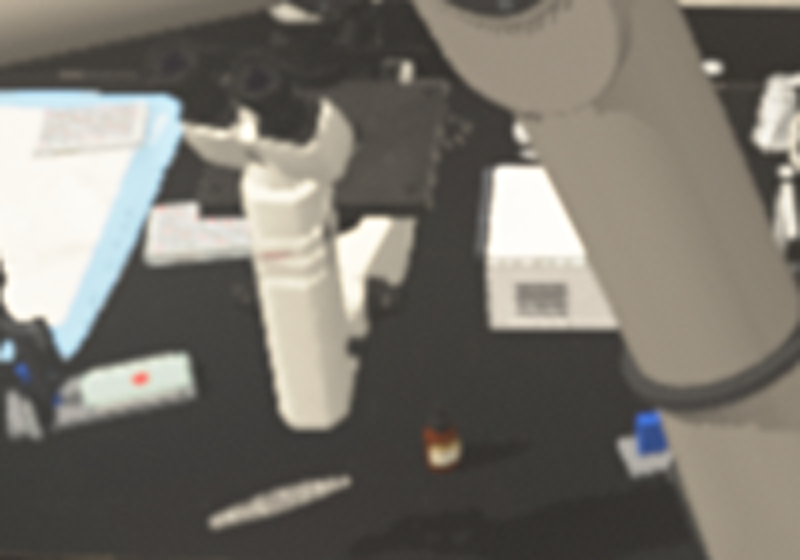

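Run:
```python
from h import *
# crop corners /5.3 + offset
A=np.array([(357,490),(490,386),(525,428),(393,530)])/5.3+[260,125]
B=np.array([(85,403),(262,263),(312,315),(127,462)])/5.3+[170,180]
for q in(A,B):
    p=plane("top",q,8); print(p.round(), [np.linalg.norm(p[i]-p[(i+1)%4]).round() for i in range(4)])
f=lambda x,y,z:plane("top",[np.array([x,y])/5.3+[260,125]],z)[0].round(1)
print("carrier1 dot",f(472,433,12.6),"lugtop",f(403,484,49))
print("bar ends",f(315,90,88),f(364,208,88))
print("lid red mark",f(235,246,181)); print("post",f(428,50,107),"chuck end",f(478,170,95),"tipish",f(478,205,30))
```

```text
[[445. 168.   8.]
 [488.  45.   8.]
 [448.  31.   8.]
 [407. 153.   8.]] [np.float64(131.0), np.float64(42.0), np.float64(129.0), np.float64(41.0)]
[[480. 743.   8.]
 [539. 591.   8.]
 [488. 566.   8.]
 [428. 724.   8.]] [np.float64(162.0), np.float64(56.0), np.float64(169.0), np.float64(55.0)]
carrier1 dot [456.9  71.6  12.6] lugtop [429.3 138.6  49. ]
bar ends [731.2 102.7  88. ] [629.6  99.2  88. ]
lid red mark [601.6 206.6 181. ]
post [726.3  14.4 107. ] chuck end [627.6   9.8  95. ] tipish [622.3   7.1  30. ]
```

```bash
cat >> h.py <<'E'
def go(P,a_deg):
    """print shift and twist in present tool axes to TCP pos P, tool down, jaw axis at a_deg"""
    o=r.get_obs(); M=R.from_quat(o["eef_rot"])
    a=np.deg2rad(a_deg); best=None
    for b in(a,a+np.pi):
        T=R.from_matrix(np.array([[0,0,-1],[np.cos(b),np.sin(b),0],[np.sin(b),-np.cos(b),0]]).T)
        w=(M.inv()*T).as_rotvec()
        if best is None or np.linalg.norm(w)<np.linalg.norm(best): best=w
    print("t",round(o["time"],2),"at",o["tcp_pos"].round(1),"y-axis",M.as_matrix()[:,1].round(3),"gap",round(o["finger_gap"],3),"F",o["force"].round(1),"q",o["qpos"].round(2))
    print("xyz",M.inv().apply(np.array(P)-o["tcp_pos"]).round(1),"twist",best.round(3))
E
python3 -c "
from h import *
go([440,120,250],19); go([350,400,250],19)"
```

```text
t 0.15 at [214.  613.3 247.5] y-axis [ 0.329  0.944 -0.001] gap 0.996 F [-0.6  0.1 -1.2] q [-1.33  0.4   0.05  1.54 -0.02  1.21 -0.05]
xyz [  -1.9 -391.3  375.9] twist [0.903 0.001 0.001]
t 0.15 at [214.  613.3 247.5] y-axis [ 0.329  0.944 -0.001] gap 0.996 F [-0.6  0.1 -1.2] q [-1.33  0.4   0.05  1.54 -0.02  1.21 -0.05]
xyz [  -2.2 -156.6  198.7] twist [0.903 0.001 0.001]
```

```bash
python3 -m inch '[{"claw":60,"xyz":[0,-36,34],"twist":[0.08,0,0]},{"claw":60,"xyz":[0,-71,68],"twist":[0.16,0,0]},{"claw":60,"xyz":[0,-107,102],"twist":[0.25,0,0]},{"claw":60,"xyz":[0,-142,137],"twist":[0.33,0,0]},{"claw":60,"xyz":[0,-178,171],"twist":[0.41,0,0]},{"claw":60,"xyz":[0,-213,205],"twist":[0.49,0,0]},{"claw":60,"xyz":[0,-249,239],"twist":[0.57,0,0]},{"claw":60,"xyz":[0,-285,273],"twist":[0.66,0,0]},{"claw":60,"xyz":[0,-320,308],"twist":[0.74,0,0]},{"claw":60,"xyz":[0,-356,342],"twist":[0.82,0,0]},{"claw":60,"xyz":[0,-391,376],"twist":[0.9,0,0]},{"claw":60,"xyz":[0,-391,376],"twist":[0.9,0,0]}]'
python3 - <<'E'
from h import *
go([430,138,120],19)
for n in("scene","top","wrist"): cv2.imwrite(f"pics/{n}1.png",r.snapshot(n))
im=cv2.imread("pics/scene1.png"); cv2.imwrite("pics/s2.png",cv2.resize(im[130:270,250:450],None,fx=4,fy=4,interpolation=cv2.INTER_CUBIC))
E
```

```text
time: 1.65
tcp_pos: [441.3, 116.1, 248.2]
eef_rot: [0.411, 0.574, -0.413, 0.575]
force: [0.5, 0.4, -0.6]
finger_gap: 0.702
t 1.65 at [441.3 116.1 248.2] y-axis [ 0.947  0.321 -0.001] gap 0.702 F [ 0.5  0.4 -0.6] q [-0.83  0.05  0.5   1.99 -0.02  1.11  0.  ]
xyz [128.1  -3.6 -24.6] twist [-0.005  0.002  0.001]
```

View pics/wrist1.png

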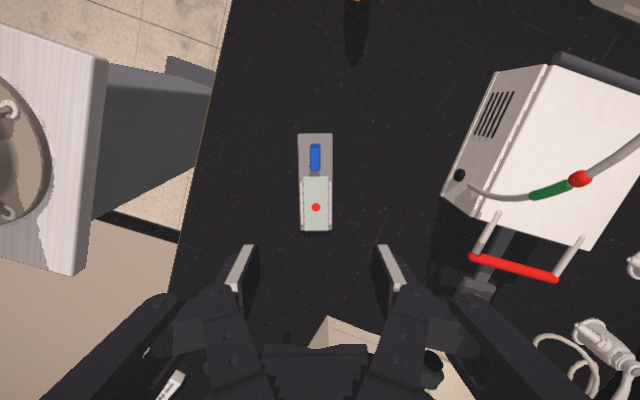

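View pics/s2.png

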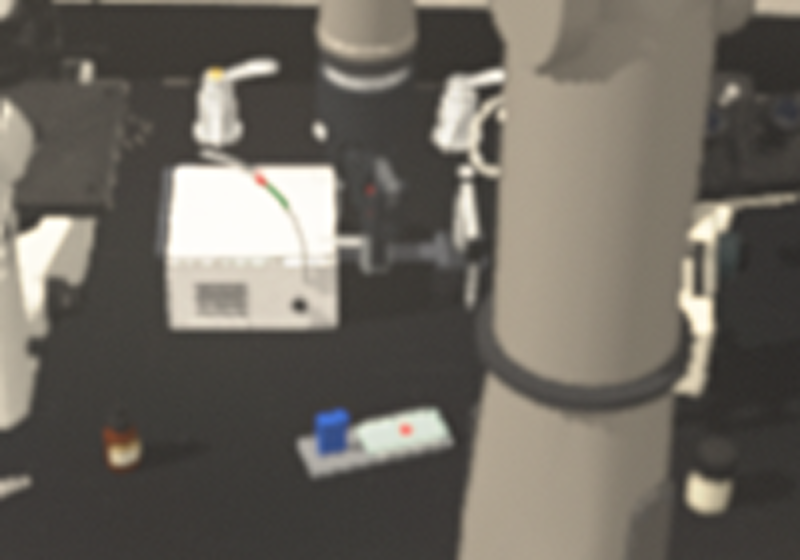

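Run:
```python
from h import *
im=cv2.imread("pics/wrist1.png"); cal=r.get_calibration("wrist")
hsv=cv2.cvtColor(im,cv2.COLOR_BGR2HSV)
red=((hsv[...,0]<8)|(hsv[...,0]>172))&(hsv[...,1]>150)&(hsv[...,2]>120)
blue=(hsv[...,0]>100)&(hsv[...,0]<130)&(hsv[...,1]>130)&(hsv[...,2]>80)
for m,nm in((red,"red"),(blue,"blue")):
    n,l,s,c=cv2.connectedComponentsWithStats(m.astype(np.uint8))
    for i in range(1,n):
        if s[i,4]>15: print(nm,s[i],c[i].round(1), [plane("wrist",[c[i]],z,cal)[0].round(1) for z in(12.6,49,88)])
# bar ends
n,l,s,c=cv2.connectedComponentsWithStats(red.astype(np.uint8)); 
i=[k for k in range(1,n) if 470<=c[k][0]<=560 and 240<c[k][1]<290][0]
ys,xs=np.where(l==i); 
vx=cv2.fitLine(np.c_[xs,ys].astype(np.float32),cv2.DIST_L2,0,.01,.01).ravel()
t=(np.c_[xs,ys]-vx[2:])@vx[:2]; e=[vx[2:]+vx[:2]*t.min(),vx[2:]+vx[:2]*t.max()]
p=plane("wrist",e,88,cal); print("bar ends",p.round(1),np.degrees(np.arctan2(*(p[1]-p[0])[[1,0]])))
# lug bounding
print(plane("wrist",[(298,134),(332,134),(300,231),(333,230)],8,cal).round(1))
# needle triangulate from post/chuck/tip
def tri(ut,us):
    o1,d1=ray("top",[ut]);o2,d2=ray("scene",[us]);d1=d1[0];d2=d2[0]
    A=np.c_[d1,-d2];x=np.linalg.lstsq(A,o2-o1,rcond=None)[0];print("tri",(o1+d1*x[0]).round(1),(o2+d2*x[1]).round(1))
tri(np.array([478,205])/5.3+[260,125],np.array([470,290])/4+[250,130])
im=cv2.imread("pics/top1.png"); cv2.imwrite("pics/t3.png",cv2.resize(im[125:175,310:380],None,fx=10,fy=10,interpolation=cv2.INTER_CUBIC))
im=cv2.imread("pics/scene1.png"); cv2.imwrite("pics/s3.png",cv2.resize(im[150:220,320:400],None,fx=8,fy=8,interpolation=cv2.INTER_CUBIC))
```

```text
red [570 171  22  16 252] [579.2 178.9] [array([763.7, 222.8,  12.6]), array([728.3, 220.2,  49. ]), array([690.4, 217.5,  88. ])]
red [312 203   8   8  51] [315.4 206.7] [array([455.8,  75.1,  12.6]), array([451.5,  87.5,  49. ]), array([447. , 100.7,  88. ])]
red [468 253  91  31 923] [513.7 267.3] [array([752.1,  81.7,  12.6]), array([717.9,  93.4,  49. ]), array([681.3, 105.9,  88. ])]
blue [310 144  10  27 255] [314.6 156.9] [array([433.1, 137.1,  12.6]), array([431.1, 143.2,  49. ]), array([429. , 149.7,  88. ])]
bar ends [[624.6 103.1  88. ]
 [738.6 108.7  88. ]] 2.853110873770971
[[404.6 156.5   8. ]
 [444.3 170.4   8. ]
 [448.   33.    8. ]
 [490.3  49.4   8. ]]
tri [619.2   8.9  39.8] [619.2   8.9  39.8]
```

View pics/t3.png

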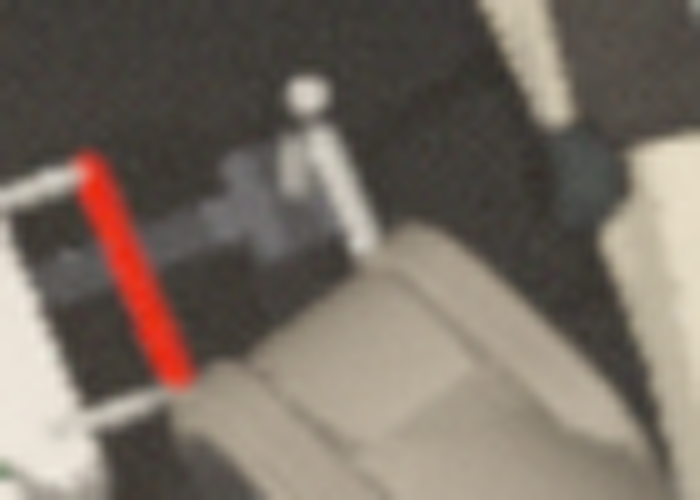

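View pics/s3.png

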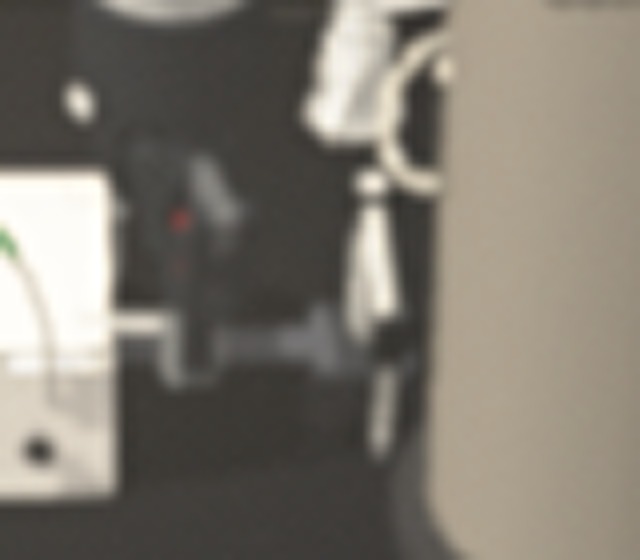

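Run:
```python
from h import *
go([432,140.5,80],20)
print("tip ray z19",plane("scene",[(367.2,206.9)],19).round(1), "chuck top-view end z95",plane("top",[np.array([365,245])/10+[310,125]],95).round(1))
```

```text
t 1.8 at [439.8 121.1 248. ] y-axis [ 0.944  0.33  -0.001] gap 0.704 F [ 0.2 -0.4  0.3] q [-0.84  0.05  0.49  1.99 -0.02  1.11  0.  ]
xyz [167.9  -0.7 -21. ] twist [-0.013  0.001  0.001]
tip ray z19 [[617.6   8.8  19. ]] chuck top-view end z95 [[662.6  12.5  95. ]]
```

```bash
cat >> h.py <<'E'
def blobs(im,col,amin=15):
    hsv=cv2.cvtColor(im,cv2.COLOR_BGR2HSV);H,S,V=cv2.split(hsv)
    m=(((H<8)|(H>172))&(S>150)&(V>120)) if col=="red" else ((H>100)&(H<130)&(S>130)&(V>80))
    n,l,s,c=cv2.connectedComponentsWithStats(m.astype(np.uint8))
    return [(s[i],c[i],l==i) for i in range(1,n) if s[i,4]>amin]
def barends(mask):
    ys,xs=np.where(mask);v=cv2.fitLine(np.c_[xs,ys].astype(np.float32),cv2.DIST_L2,0,.01,.01).ravel()
    t=(np.c_[xs,ys]-v[2:])@v[:2];return [v[2:]+v[:2]*t.min(),v[2:]+v[:2]*t.max()]
E
python3 - <<'E'
from h import *
cal=r.get_calibration("wrist"); im=r.snapshot("wrist"); cv2.imwrite("pics/w2.png",im)
for s,c,m in blobs(im,"red"):
    print(s,c.round(1),plane("wrist",[c],12.6,cal)[0].round(1),plane("wrist",[c],88,cal)[0].round(1))
    if s[4]>600:
        p=plane("wrist",barends(m),88,cal);print(p.round(1),p.mean(0),np.degrees(np.arctan2(p[1,1]-p[0,1],p[1,0]-p[0,0])))
for s,c,m in blobs(im,"blue"): print("blue",s,c.round(1),plane("wrist",[(s[0]+s[2]/2,s[1]+0.5)],49,cal)[0])
g=cv2.cvtColor(im,cv2.COLOR_BGR2GRAY); sub=g[120:250,285:350]
cn=max(cv2.findContours((sub>95).astype(np.uint8),0,2)[0],key=cv2.contourArea)
b=cv2.boxPoints(cv2.minAreaRect(cn))+[285,120]; print(b, plane("wrist",b,8,cal).round(1))
go([432,140.5,80],20)
E
```

```text
[569 173  22  16 250] [578.8 181.1] [764.9 220.2  12.6] [691.4 215.4  88. ]
[312 204   8   8  51] [315.3 207.6] [456.2  73.8  12.6] [447.2  99.7  88. ]
[468 254  91  31 925] [513.  268.5] [752.3  79.7  12.6] [681.4 104.3  88. ]
[[625.3 101.6  88. ]
 [739.2 107.   88. ]] [682.24119808 104.31951218  88.        ] 2.7289342366665545
blue [310 145  10  27 257] [314.6 157.8] [427.32145478 155.40553899  49.        ]
[[298. 134.]
 [332. 134.]
 [332. 231.]
 [298. 231.]] [[404.6 156.5   8. ]
 [444.3 170.4   8. ]
 [489.6  47.6   8. ]
 [445.4  32.1   8. ]]
t 1.85 at [439.7 121.5 247.9] y-axis [ 0.944  0.331 -0.001] gap 0.711 F [-0.2  0.1  1.3] q [-0.84  0.05  0.49  1.99 -0.02  1.11  0.  ]
xyz [167.9  -0.7 -20.6] twist [-0.012  0.001  0.001]
```

```bash
python3 -m inch '[{"claw":50,"xyz":[40,-1,-10],"twist":[-0.01,0,0]},{"claw":50,"xyz":[85,-1,-20],"twist":[-0.01,0,0]},{"claw":50,"xyz":[130,-1,-21],"twist":[-0.01,0,0]},{"claw":50,"xyz":[165,-1,-21],"twist":[-0.01,0,0]},{"claw":45,"xyz":[190,-1,-21],"twist":[-0.01,0,0]},{"claw":45,"xyz":[190,-1,-21],"twist":[-0.01,0,0]}]'
python3 - <<'E'
from h import *
go([432,140.5,31],20)
cal=r.get_calibration("wrist"); im=r.snapshot("wrist"); cv2.imwrite("pics/w3.png",im)
E
```

```text
time: 2.6
tcp_pos: [429.6, 141.3, 56.4]
eef_rot: [0.403, 0.58, -0.407, 0.579]
force: [-0.1, -1.0, 0.4]
finger_gap: 0.527
t 2.6 at [429.6 141.3  56.4] y-axis [ 0.939  0.343 -0.006] gap 0.527 F [-0.1 -1.   0.4] q [-0.78  0.34  0.43  2.18 -0.22  0.67  0.15]
xyz [25.4  2.1  1.6] twist [0.001 0.001 0.006]
```

View pics/w3.png

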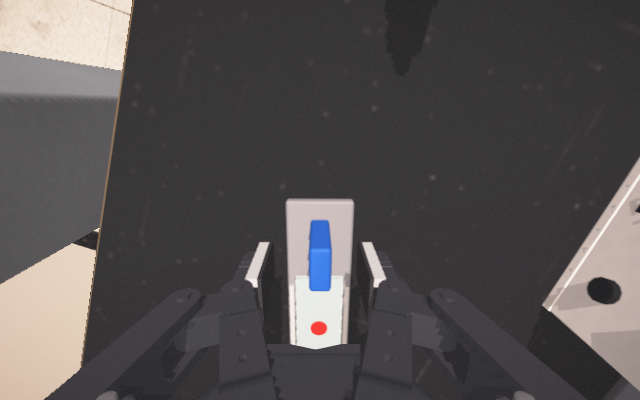

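Run:
```python
from h import *
h=np.deg2rad(-70); d=np.array([np.cos(h),np.sin(h),0])
L=np.array([432,140.5,0])
cal=r.get_calibration("wrist")
for s in(-13,13):
  for z in(8,49): print(s,z,proj("wrist",L+s*d+[0,0,z],cal).round())
print("dot",proj("wrist",L+70*d+[0,0,12.6],cal).round(), plane("wrist",[(319,328)],12.6,cal).round(1))
print("rear edge",plane("wrist",[(287,200),(353,200)],8,cal).round(1))
print("lug top",plane("wrist",[(319.5,290),(320,254)],49,cal).round(1))
```

```text
-13 8 [[316. 216.]]
-13 49 [[316. 245.]]
13 8 [[316. 252.]]
13 49 [[316. 289.]]
dot [[316. 326.]] [[458.6  73.4  12.6]]
rear edge [[406.3 156.5   8. ]
 [445.7 170.9   8. ]]
lug top [[438.3 128.2  49. ]
 [431.  148.8  49. ]]
```

```bash
python3 -m inch '[{"claw":45,"xyz":[14,4,2],"twist":[0,0,0]},{"claw":45,"xyz":[25,4,2.5],"twist":[0,0,0]},{"claw":45,"xyz":[25,4,2.5],"twist":[0,0,0]},{"claw":0,"xyz":[25,4,2.5],"twist":[0,0,0]},{"claw":0,"xyz":[25,4,2.5],"twist":[0,0,0]},{"claw":0,"xyz":[25,4,2.5],"twist":[0,0,0]},{"claw":0,"xyz":[25,4,2.5],"twist":[0,0,0]},{"claw":0,"xyz":[25,4,2.5],"twist":[0,0,0]}]'
python3 - <<'E'
from h import *
cal=r.get_calibration("wrist"); im=r.snapshot("wrist"); cv2.imwrite("pics/w4.png",im)
for s,c,m in blobs(im,"red"): print(s,plane("wrist",[c],12.6,cal)[0].round(1))
go([554,44,31],60)
E
```

```text
time: 3.65
tcp_pos: [435.6, 140.5, 32.9]
eef_rot: [0.405, 0.58, -0.406, 0.579]
force: [-1.9, 0.2, 6.1]
finger_gap: 0.131
[307 344  15   5  56] [457.5  78.8  12.6]
t 3.7 at [435.6 140.6  33. ] y-axis [ 0.94   0.342 -0.003] gap 0.135 F [-1.6 -0.7  6. ] q [-0.75  0.39  0.4   2.18 -0.26  0.61  0.19]
xyz [  1.8  78.2 131.3] twist [-0.698 -0.     0.003]
```

View pics/w4.png

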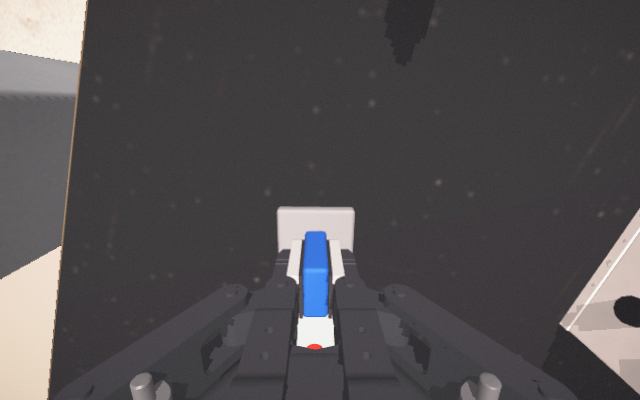

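```bash
python3 -m inch '[{"claw":0,"xyz":[0.5,4,9],"twist":[0,0,0]},{"claw":0,"xyz":[0.5,12,25],"twist":[-0.07,0,0]},{"claw":0,"xyz":[0.5,23,43],"twist":[-0.17,0,0]},{"claw":0,"xyz":[0.5,34,61],"twist":[-0.27,0,0]},{"claw":0,"xyz":[0.5,45,79],"twist":[-0.38,0,0]},{"claw":0,"xyz":[0.5,56,96],"twist":[-0.48,0,0]},{"claw":0,"xyz":[0.5,65,111],"twist":[-0.58,0,0]},{"claw":0,"xyz":[0.5,72,121],"twist":[-0.66,0,0]},{"claw":0,"xyz":[0.5,75,126],"twist":[-0.7,0,0]},{"claw":0,"xyz":[0.5,75,126],"twist":[-0.7,0,0]}]'
python3 - <<'E'
from h import *
go([556,45,31],60)
for n in("scene","top","wrist"): cv2.imwrite(f"pics/{n}5.png",r.snapshot(n))
cv2.imwrite("pics/t5.png",cv2.resize(cv2.imread("pics/top5.png")[125:225,290:390],None,fx=6,fy=6,interpolation=cv2.INTER_CUBIC))
cv2.imwrite("pics/s5.png",cv2.resize(cv2.imread("pics/scene5.png")[150:250,310:430],None,fx=6,fy=6,interpolation=cv2.INTER_CUBIC))
E
```

```text
time: 4.95
tcp_pos: [549.5, 47.9, 33.0]
eef_rot: [0.182, 0.684, -0.183, 0.683]
force: [-2.5, -0.8, 6.4]
finger_gap: 0.134
t 4.95 at [549.5  47.9  33. ] y-axis [ 0.498  0.867 -0.002] gap 0.134 F [-2.5 -0.8  6.4] q [-0.34  0.5   0.22  1.96 -0.16  0.7   1.03]
xyz [1.9 0.7 7.1] twist [ 0.003 -0.001  0.002]
```

View pics/t5.png

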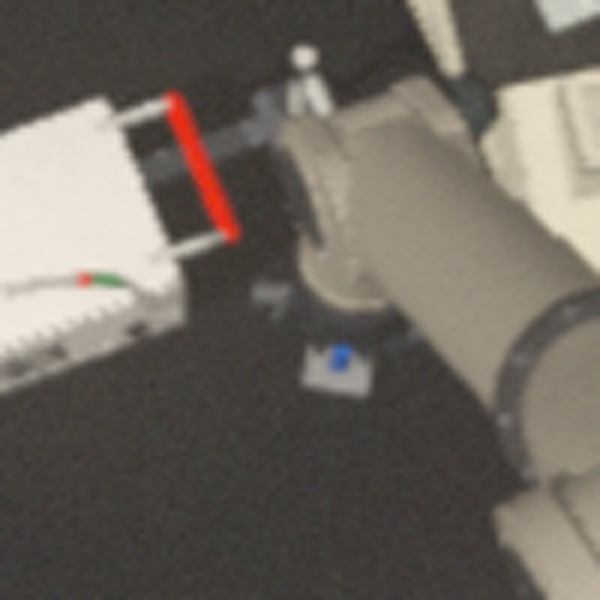

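View pics/s5.png

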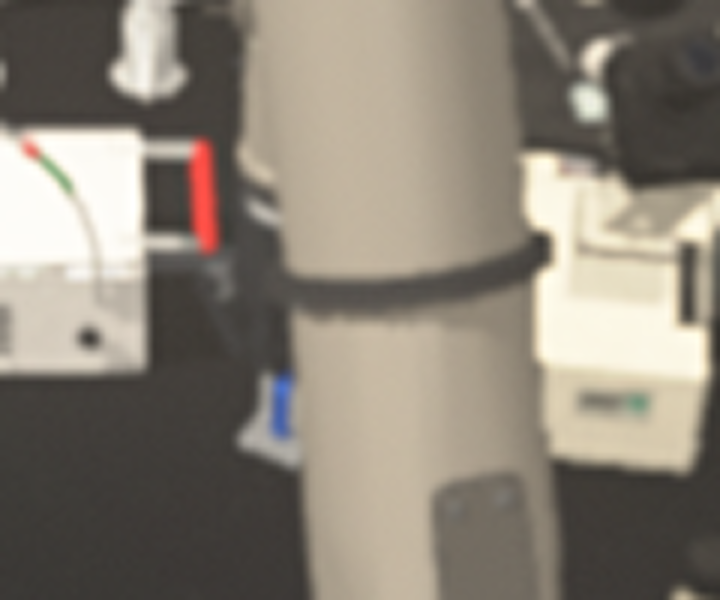

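View pics/wrist5.png

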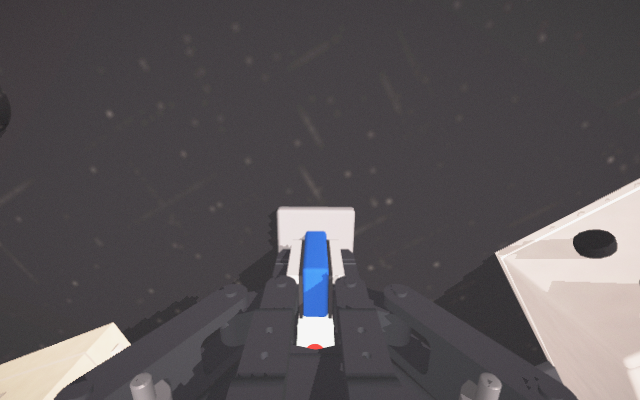

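Run:
```python
from h import *
cal=r.get_calibration("wrist"); im=cv2.imread("pics/wrist5.png")
g=cv2.cvtColor(im,cv2.COLOR_BGR2GRAY)
print("rows",g[200:216,315], "cols",g[220,272:284],g[220,348:360])
p=plane("wrist",[(278,207.5),(355,207.5)],8,cal); print(p.round(1), np.linalg.norm(p[0]-p[1]))
v=(p[1]-p[0])/np.linalg.norm(p[1]-p[0]); d=np.array([v[1],-v[0],0]); print(d,np.degrees(np.arctan2(d[1],d[0])))
print("dot from rear",p.mean(0)+95*d)
p=plane("wrist",[(305.5,270),(328.5,270)],49,cal);print("lug rear top edge",p.mean(0),p.mean(0)+83*d)
o=r.get_obs();M=R.from_quat(o["eef_rot"]).as_matrix(); print(o["tcp_pos"]+72*M[:,2])
print("dot top edge px",plane("wrist",[(315,344)],12.6,cal))
```

```text
rows [ 71  68  69  69  69  71 105 162 182 198 222 229 229 229 229 227] cols [ 57  56  58  53  72 138 196 219 230 229 228 229] [228 227 227 227 225 222 179  69  70  70  66  71]
[[517.2  43.9   8. ]
 [538.3  80.6   8. ]] 42.35766588197004
[ 0.86729947 -0.49778674  0.        ] -29.853679565317602
dot from rear [610.14399432  14.9496268    8.        ]
lug rear top edge [539.77434304  55.47032369  49.        ] [611.76019864  14.15402432  49.        ]
[611.92432328  12.0856168   32.92004284]
dot top edge px [[605.33305229  16.70019218  12.6       ]]
```

```bash
python3 -m inch '[{"claw":0,"xyz":[0.3,-0.5,4],"twist":[0,0,0]},{"claw":0,"xyz":[0.3,-0.8,7.4],"twist":[0,0,0]},{"claw":0,"xyz":[0.3,-0.8,7.4],"twist":[0,0,0]},{"claw":0,"xyz":[0.3,-0.8,7.4],"twist":[0,0,0]}]'
python3 - <<'E'
from h import *
go([556,45,31],60)
o=r.get_obs();M=R.from_quat(o["eef_rot"]); cal=r.get_calibration("wrist"); C=R.from_quat(cal["rotation"])
print("cam in tool",M.inv().apply(cal["position"]-o["tcp_pos"]), "axes in tool (cols)",(M.inv()*C).as_matrix().round(3))
E
```

```text
time: 5.6
tcp_pos: [555.3, 44.5, 33.0]
eef_rot: [0.182, 0.684, -0.182, 0.683]
force: [-2.8, 2.0, 5.1]
finger_gap: 0.127
t 5.6 at [555.3  44.5  33. ] y-axis [ 0.497  0.868 -0.001] gap 0.127 F [-2.8  2.   5.1] q [-0.33  0.5   0.22  1.95 -0.16  0.71  1.04]
xyz [2.  0.8 0.4] twist [ 0.004 -0.002  0.001]
cam in tool [-125.07386929    0.95175364  -80.22670444] axes in tool (cols) [[-0.    -0.308  0.951]
 [ 1.    -0.001  0.   ]
 [ 0.001  0.951  0.308]]
```

```bash
python3 -m inch '[{"claw":45,"xyz":[-1,0,0],"twist":[0,0,0]},{"claw":45,"xyz":[-1,0,0],"twist":[0,0,0]},{"claw":45,"xyz":[-1,0,0],"twist":[0,0,0]},{"claw":60,"xyz":[-15,0,0],"twist":[0,0,0]},{"claw":60,"xyz":[-50,0,-5],"twist":[0,0,0]},{"claw":60,"xyz":[-100,0,-20],"twist":[0,0,0]},{"claw":60,"xyz":[-150,0,-30],"twist":[0,0,0]},{"claw":60,"xyz":[-170,0,-30],"twist":[0,0,0]},{"claw":60,"xyz":[-170,0,-30],"twist":[0,0,0]},{"claw":60,"xyz":[-170,0,-30],"twist":[0,0,0]}]'
python3 - <<'E'
from h import *
go([556,45,31],60)
cal=r.get_calibration("wrist"); im=r.snapshot("wrist"); cv2.imwrite("pics/w6.png",im)
print(cal)
cv2.imwrite("pics/w6z.png",cv2.resize(im[150:300,240:400],None,fx=5,fy=4,interpolation=cv2.INTER_CUBIC))
E
```

```text
time: 6.85
tcp_pos: [528.9, 59.3, 202.3]
eef_rot: [0.181, 0.685, -0.182, 0.682]
force: [-0.3, 0.4, 0.7]
finger_gap: 0.701
t 6.85 at [528.9  59.3 202.3] y-axis [ 0.497  0.868 -0.002] gap 0.701 F [-0.3  0.4  0.7] q [-0.42  0.24  0.27  1.88 -0.07  1.04  0.93]
xyz [171.2   1.5  31.1] twist [ 0.003 -0.003  0.002]
{'camera_matrix': array([[289.97004445,   0.        , 315.15581392],
       [  0.        , 289.97004445, 197.83359039],
       [  0.        ,   0.        ,   1.        ]]), 'D': array([-0.0082664,  0.       ,  0.       ,  0.       ,  0.       ]), 'position': array([460.27522721,  99.97518544, 327.59381894]), 'rotation': array([0.85490069, 0.49520695, 0.07672287, 0.1342702 ])}
```

View pics/w6.png

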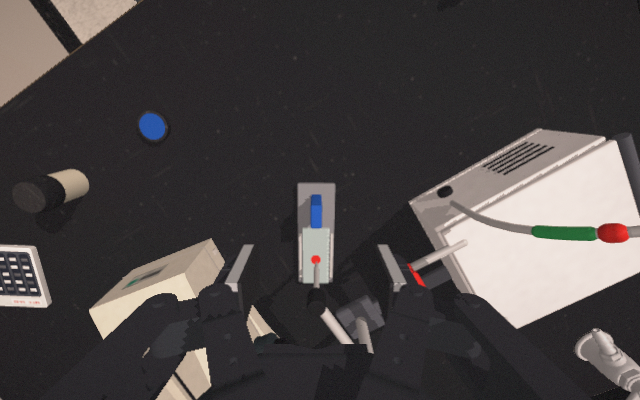

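View pics/w6z.png

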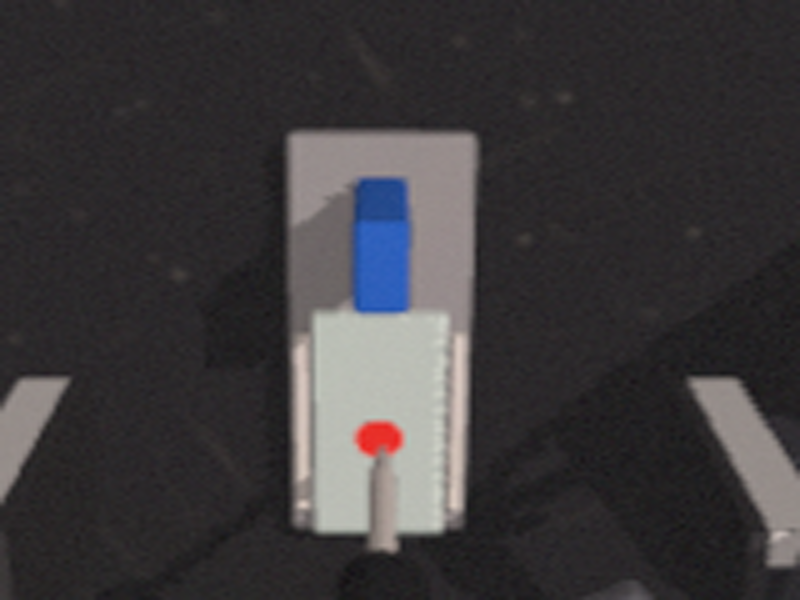

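Run:
```python
from h import *
cal=r.get_calibration("wrist"); im=cv2.imread("pics/w6.png")
for s,c,m in blobs(im,"red"): print(s,c.round(1),plane("wrist",[c],12.6,cal)[0].round(1))
c=np.array([379/5+240-.4,438/4+150-.4])
dot=plane("wrist",[c],12.6,cal)[0]
for v in(447,450,455):
    t=plane("wrist",[(381/5+240-.4,v/4+150-.4)],19,cal)[0]; print(v,t.round(1),dot.round(1),(t-dot).round(1))
```

```text
[599 224  30  19 452] [613.7 232.9] [762.3 336.3  12.6]
[312 256   8   8  52] [315.3 259.1] [615.5  10.2  12.6]
[407 264  19  23 114] [416.3 276.1] [698.8 107.6  12.6]
447 [615.2  11.   19. ] [615.5  10.3  12.6] [-0.3  0.7  6.4]
450 [616.1  10.5  19. ] [615.5  10.3  12.6] [0.6 0.2 6.4]
455 [617.6   9.6  19. ] [615.5  10.3  12.6] [ 2.1 -0.6  6.4]
```

```bash
python3 -c "
from h import *
go([682,104,150],92.7)"
```

```text
t 6.9 at [528.7  59.2 201.8] y-axis [ 0.497  0.868 -0.003] gap 0.701 F [ 0.4  0.7 -0.6] q [-0.42  0.24  0.27  1.88 -0.07  1.04  0.93]
xyz [ 51.  115.2 110.9] twist [-0.567 -0.004  0.002]
```

```bash
python3 -m inch '[{"claw":33,"xyz":[0,25,24],"twist":[-0.12,0,0]},{"claw":33,"xyz":[0,55,53],"twist":[-0.28,0,0]},{"claw":33,"xyz":[0,85,82],"twist":[-0.43,0,0]},{"claw":33,"xyz":[10,108,104],"twist":[-0.54,0,0]},{"claw":33,"xyz":[30,115,111],"twist":[-0.567,0,0]},{"claw":33,"xyz":[51,115,111],"twist":[-0.567,0,0]},{"claw":33,"xyz":[51,115,111],"twist":[-0.567,0,0]},{"claw":33,"xyz":[51,115,111],"twist":[-0.567,0,0]}]'
python3 - <<'E'
from h import *
go([682,104,88],92.7)
cal=r.get_calibration("wrist"); im=r.snapshot("wrist"); cv2.imwrite("pics/w7.png",im)
for s,c,m in blobs(im,"red"):
    p=plane("wrist",barends(m),88,cal);print(s,p.round(1),p.mean(0).round(1),np.degrees(np.arctan2(p[1,1]-p[0,1],p[1,0]-p[0,0])))
E
```

```text
time: 7.9
tcp_pos: [681.5, 103.4, 149.9]
eef_rot: [-0.017, 0.709, 0.016, 0.705]
force: [0.5, 0.3, 0.8]
finger_gap: 0.382
t 7.9 at [681.5 103.4 149.9] y-axis [-0.046  0.999 -0.001] gap 0.382 F [0.5 0.3 0.8] q [-0.32  0.55  0.15  1.53 -0.09  1.07  1.47]
xyz [61.9  0.6  0.9] twist [-0.001 -0.005  0.001]
[205 112  13  13 113] [[608.8  35.8  88. ]
 [616.4  37.9  88. ]] [612.6  36.8  88. ] 15.542175899301537
[637 112   3  13  22] [[603.9 306.2  88. ]
 [596.7 303.9  88. ]] [600.3 305.   88. ] -162.73790507050256
[ 306  144   18  151 2438] [[626.1 101.7  88. ]
 [738.8 106.9  88. ]] [682.5 104.3  88. ] 2.6833518854904215
```

View pics/w7.png

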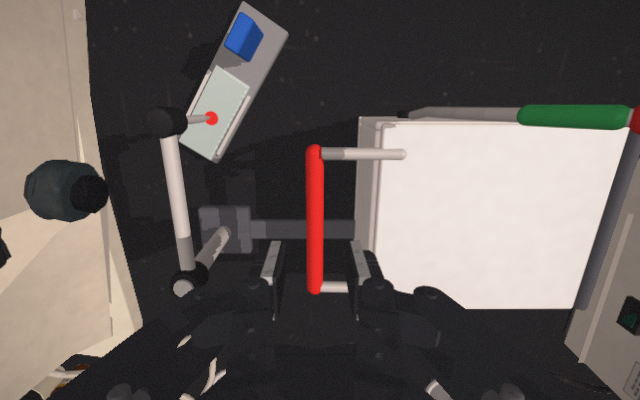

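```bash
python3 -m inch '[{"claw":33,"xyz":[20,1,1],"twist":[0,0,0]},{"claw":33,"xyz":[40,1,1],"twist":[0,0,0]},{"claw":33,"xyz":[55,1,1],"twist":[0,0,0]},{"claw":33,"xyz":[62,1,1],"twist":[0,0,0]},{"claw":33,"xyz":[62,1,1],"twist":[0,0,0]},{"claw":0,"xyz":[62,1,1],"twist":[0,0,0]},{"claw":0,"xyz":[62,1,1],"twist":[0,0,0]},{"claw":0,"xyz":[62,1,1],"twist":[0,0,0]},{"claw":0,"xyz":[62,1,1],"twist":[0,0,0]}]'
python3 - <<'E'
from h import *
go([682.5,104.3,88],92.7)
im=r.snapshot("wrist"); cv2.imwrite("pics/w8.png",im)
E
```

```text
time: 9.07
tcp_pos: [683.3, 102.9, 89.4]
eef_rot: [-0.017, 0.708, 0.015, 0.706]
force: [1.2, -4.3, 2.1]
finger_gap: 0.117
t 9.07 at [683.3 102.9  89.4] y-axis [-0.045  0.999 -0.002] gap 0.117 F [ 1.2 -4.3  2.1] q [-0.31  0.62  0.15  1.57 -0.1   0.96  1.48]
xyz [ 1.4  1.4 -0.8] twist [-0.002 -0.003  0.002]
```

View pics/w8.png

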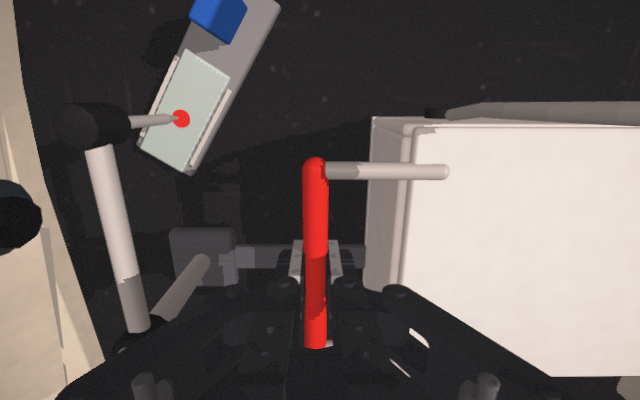

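```bash
python3 -m inch '[{"claw":0,"xyz":[-10,0.5,0],"twist":[0,0,0]},{"claw":0,"xyz":[-20,1,0],"twist":[0,0,0]},{"claw":0,"xyz":[-30,2.2,0],"twist":[0,0,0]},{"claw":0,"xyz":[-39.7,4,0],"twist":[0,0,0]},{"claw":0,"xyz":[-49.5,6.2,0],"twist":[0,0,0]},{"claw":0,"xyz":[-59,8.9,0],"twist":[0,0,0]},{"claw":0,"xyz":[-68.6,12,0],"twist":[0,0,0]},{"claw":0,"xyz":[-68.6,12,0],"twist":[0,0,0]}]'
python3 - <<'E'
from h import *
go([682.5,104.3,88],92.7)
im=r.snapshot("wrist"); cv2.imwrite("pics/w9.png",im)
E
```

```text
time: 10.12
tcp_pos: [682.8, 114.8, 159.4]
eef_rot: [-0.017, 0.708, 0.015, 0.706]
force: [-0.3, -5.6, 0.1]
finger_gap: 0.115
t 10.12 at [682.8 114.8 159.4] y-axis [-0.045  0.999 -0.003] gap 0.115 F [-0.3 -5.6  0.1] q [-0.34  0.55  0.16  1.52 -0.09  1.08  1.45]
xyz [ 71.4 -10.3  -0.5] twist [-0.002 -0.003  0.003]
```

View pics/w9.png

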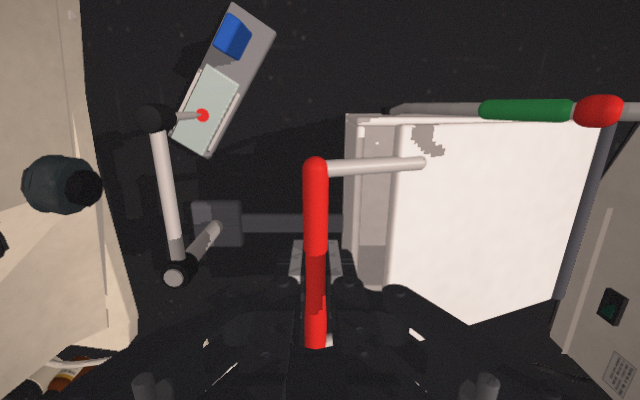

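```bash
python3 -m inch '[{"claw":0,"xyz":[-11.7,4.8,0],"twist":[0,0,0]},{"claw":0,"xyz":[-24.2,10.9,0],"twist":[0,0,0]},{"claw":0,"xyz":[-36.4,17.9,0],"twist":[0,0,0]},{"claw":0,"xyz":[-48,25.8,0],"twist":[0,0,0]},{"claw":0,"xyz":[-59,34.4,0],"twist":[0,0,0]},{"claw":0,"xyz":[-68,42.4,0],"twist":[0,0,0]},{"claw":0,"xyz":[-76.3,51,0],"twist":[0,0,0]},{"claw":0,"xyz":[-83,58.5,0],"twist":[0,0,0]},{"claw":0,"xyz":[-89.2,66.2,0],"twist":[0,0,0]},{"claw":0,"xyz":[-94,72.7,0],"twist":[0,0,0]},{"claw":0,"xyz":[-94,72.7,0],"twist":[0,0,0]},{"claw":0,"xyz":[-94,72.7,0],"twist":[0,0,0]}]'
python3 - <<'E'
from h import *
o=r.get_obs();p=o["tcp_pos"]; print(np.arctan2(p[2]-89.4,303-p[1]),np.hypot(p[2]-89.4,303-p[1]),o["finger_gap"],o["force"])
for n in("wrist","top","scene"): cv2.imwrite(f"pics/{n}10.png",r.snapshot(n))
E
```

```text
time: 11.68
tcp_pos: [679.6, 185.4, 256.3]
eef_rot: [-0.018, 0.708, 0.013, 0.706]
force: [-3.1, -8.4, 8.4]
finger_gap: 0.109
0.9568967696161463 204.21551388082204 0.10944972591398353 [-3.07660189 -8.37109564  8.41354558]
```

View pics/wrist10.png

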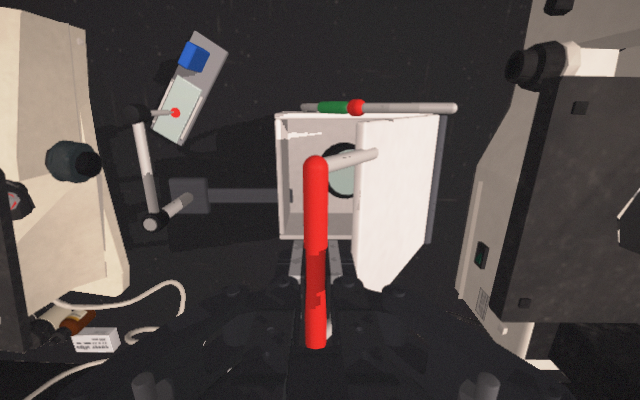

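View pics/scene10.png

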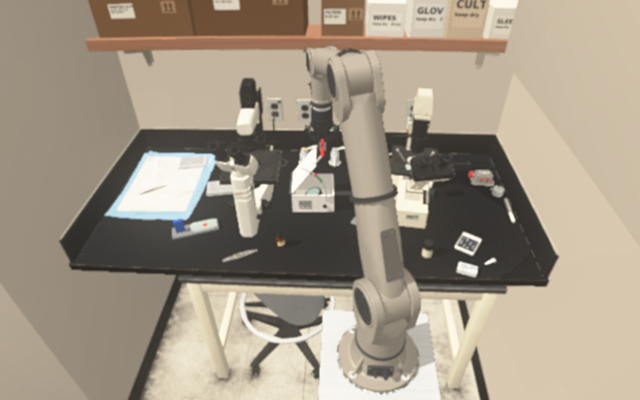

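```bash
cat >> h.py <<'E'
def lidang(im,cal,yaw=2.73,bar0=(682.2,104.1)):
    """lid opening from image: near end of bar, intersect ray with station plane x=const"""
    c,s=np.cos(np.deg2rad(yaw)),np.sin(np.deg2rad(yaw)); X=np.array([c,s,0]);Y=np.array([-s,c,0])
    B=np.array([*bar0,88.]); H=B+200*Y
    s_,cc,m=max(blobs(im,"red"),key=lambda b:b[1][1]*(b[0][4]>300))
    ys,xs=np.where(m); e=(xs[ys<=ys.min()+2].mean(), ys.min()+0.0)
    for xe in(-57,-56,-50):
        o,d=ray("wrist",[e],cal);d=d[0]; t=((B+xe*X-o)@X)/(d@X); P=o+d*t-H
        print("end px",np.round(e,1),"xe",xe,"angle",np.arctan2(P[2],-P@Y).round(3),"radius",np.hypot(P[2],P@Y).round(1))
E
python3 - <<'E'
from h import *
lidang(cv2.imread("pics/wrist10.png"),r.get_calibration("wrist"))
E
python3 -m inch '[{"claw":0,"xyz":[4.3,-6,0],"twist":[0,0,0]},{"claw":0,"xyz":[10.6,-13.8,0],"twist":[0,0,0]},{"claw":0,"xyz":[17.2,-21.3,0],"twist":[0,0,0]},{"claw":0,"xyz":[24.2,-28.4,0],"twist":[0,0,0]},{"claw":0,"xyz":[31.6,-35.2,0],"twist":[0,0,0]},{"claw":0,"xyz":[37.7,-40.4,0],"twist":[0,0,0]},{"claw":0,"xyz":[42.4,-44.1,0],"twist":[0,0,0]},{"claw":0,"xyz":[46,-47,0],"twist":[0,0,0]},{"claw":0,"xyz":[46,-47,0],"twist":[0,0,0]},{"claw":0,"xyz":[46,-47,0],"twist":[0,0,0]},{"claw":0,"xyz":[46,-47,0],"twist":[0,0,0]}]'
python3 - <<'E'
from h import *
o=r.get_obs();p=o["tcp_pos"]; print(np.arctan2(p[2]-89.4,303-p[1]),np.hypot(p[2]-89.4,303-p[1]),o["finger_gap"],o["force"],o["joint_vel"].round(3))
cal=r.get_calibration("wrist");im=r.snapshot("wrist"); cv2.imwrite("pics/w11.png",im); lidang(im,cal)
E
```

```text
end px [315.4 156. ] xe -57 angle 0.967 radius 206.3
end px [315.4 156. ] xe -56 angle 0.95 radius 201.5
end px [315.4 156. ] xe -50 angle 0.831 radius 174.1
time: 13.2
tcp_pos: [681.6, 139.8, 210.2]
eef_rot: [-0.017, 0.708, 0.015, 0.706]
force: [2.5, 3.7, -2.0]
finger_gap: 0.111
0.6370055551266197 203.0316964064257 0.11111306278854781 [ 2.46595503  3.72384306 -1.97447171] [ 0.001 -0.    -0.003 -0.     0.001 -0.     0.   ]
end px [315. 155.] xe -57 angle 0.634 radius 202.3
end px [315. 155.] xe -56 angle 0.61 radius 198.8
end px [315. 155.] xe -50 angle 0.446 radius 180.7
```

View pics/w11.png

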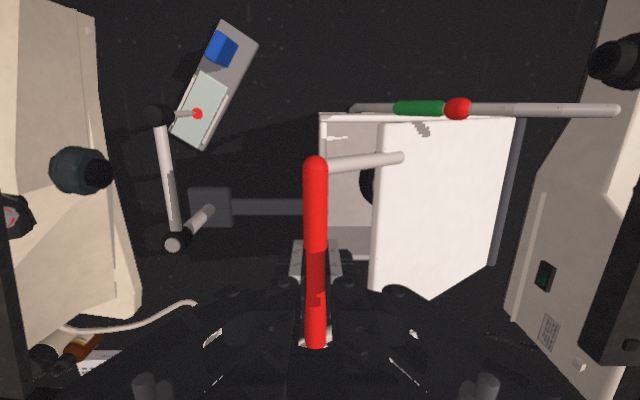

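```bash
python3 -m inch '[{"claw":0,"xyz":[0,0,0],"twist":[0,0,0]},{"claw":0,"xyz":[0,0,0],"twist":[0,0,0]},{"claw":0,"xyz":[0,0,0],"twist":[0,0,0]}]'
python3 - <<'E'
from h import *
cal=r.get_calibration("wrist");im=r.snapshot("wrist"); cv2.imwrite("pics/w12.png",im); lidang(im,cal)
for s,c,m in blobs(im,"red"): print(s,plane("wrist",[c],12.6,cal)[0].round(1))
cv2.imwrite("pics/w12z.png",cv2.resize(im[60:160,150:270],None,fx=6,fy=6,interpolation=cv2.INTER_CUBIC))
o=r.get_obs();print(o["tcp_pos"],o["force"],o["time"])
E
```

```text
time: 13.62
tcp_pos: [681.5, 139.8, 210.1]
eef_rot: [-0.017, 0.708, 0.015, 0.706]
force: [1.8, 2.7, 0.1]
finger_gap: 0.11
end px [314.8 155. ] xe -57 angle 0.634 radius 202.3
end px [314.8 155. ] xe -56 angle 0.61 radius 198.9
end px [314.8 155. ] xe -50 angle 0.446 radius 180.8
[444  98  27  22 440] [599.  288.3  12.6]
[192 108  10  11  77] [616.6  10.9  12.6]
[ 303  155   25  194 4091] [771.  144.5  12.6]
[681.55461134 139.82355731 210.17697707] [1.30531883 1.45602153 0.61436909] 13.675
```

View pics/w12z.png

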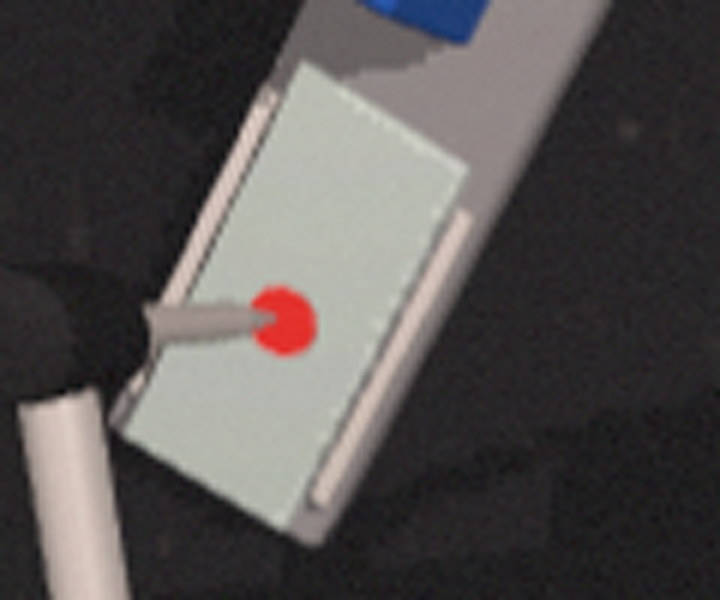

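```bash
python3 -c "
from plant import r
print(r.job_done())"
```

```text
the job is handed in; nothing more can be done
None
```

The job is done and handed in at 13.7 s of the 61 s allowed; `job_done()` reports no verdict.

- **Carrier:** I picked the carrier whose plate measured 131 mm (the other is about 165 mm). I slid it along the bench by its lug and let go once the dot was under the needle. The first wrist view after release put the dot within 1–2 mm of the tip. The later views from the lid side agree, with the carrier still in the same place to about 1 mm.
- **Lid:** I pinched the red bar and raised the lid to about 0.96 rad by tool position (0.95–0.97 from the picture). I then eased it back to about 0.635 rad (0.61–0.634 from the picture). It was held steady there, with about 2 N at the wrist.

**Small disagreements:**
- The gripper's circle about the hinge came out at 203–204 mm instead of 200 mm.
- The angle read from the picture shifts by about 0.02 rad for each mm of error in where the bar end is taken to be.

Neither takes the lid out of the 0.525–0.725 band. I did not check the lid's edge against the green part of the scale separately. I also did not measure the small things on the bench again, though no move passed near them.

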